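# Make up the 35 mm and 16 mm changeover kits at the film scanner

## Robot

A 7-joint arm with a two-finger parallel gripper is mounted at the origin on the work surface. World frame = base frame: x ahead of the robot, y to its left, z up, the work surface at z = 0. Lengths are in m, angles in rad, forces in N, time in s.
With the tool pointing down it reaches from about 0.4 to 0.85 m from the base axis. Payload 6.9 kg.
Tool frame: the origin (TCP) lies at the very end of the fingers, on their centre line; the grasp point (between the pads) lies 19 mm behind it (ctrl.pinch_z is the distance from the TCP to the grasp point, in m); z points along the fingers, y is the line along which they close (so a half turn about z gives the same grasp; the last joint's range is limited). The gripper opens to 85 mm and grips with 20 to 120 N. Pads are 22 mm wide; open, the fingers measure 114 mm over their backs; the gripper's body (76 mm by 85 mm) begins 54 mm behind the grasp point. The pads swing forward as they close: fully open they stand 13 mm farther back than shut.
Start: joints at [-1.099, 0.507, -0.238, 1.5, 0.126, 1.149, -0.155], TCP at [0.224, 0.583, 0.231] pointing down, gripper open.
Joint ranges: [-3.08, 3.08], [-0.24, 2.05], [-1.43, 1.35], [0, 2.5], [-1.52, 4.66], [0.17, 1.96], [-2.89, 2.89]. Speed limits (rad/s): [2.39, 2.39, 3.14, 3.14, 3.14, 3.14, 3.14].

## Interface

Orientations are given as a unit quaternion [x, y, z, w].
In Python, from cell import telemetry, camera, camera_params, ticket, boxes_of, regions_of, ctrl gives the robot as it stands.
- The arm moves only by the tool play_rows, never from a script. Its argument "commands" is a list of rows, each a list of 3 entries, a list of its own where there are three numbers: the turn, a rotation vector about the tool's x, y, z in rad, then the shift along the tool's x, y, z in m, then the gripper's target within -1 to 1 (shut at 1, half-way at 0, fully open at -1). A call has 1 to 8 rows; each row is the pose to reach, as a shift and turn from the pose commanded when the call began, along the tool's axes at that moment; what a row does not reach only later rows make up. A row lasts 1/8 s, in which the tool goes at most 62.5 mm and 10.7 degrees, less where a joint would pass 70% of its speed; a pose out of reach is approached as far as the arm can. A call with a gripper value outside its range is refused whole. The fingers move at their own pace and stop on an object; "squeeze" is the grip in N (left out, the last holds). Time passes only in rows, so rows that repeat a pose let the fingers close. It gives the time, the measured TCP pose, the force, the opening and the grip force at its end, in the units of the state.
- telemetry.state(): the state, without advancing time (a new reading comes with each control period).
- camera(name): name is "scene" or "top" or "wrist"; returns (picture, depth): 400x640x3 uint8, blue, green, red; 400x640 float32, m along the optical axis (not along the pixel's ray), 0 where there is no reading.
- camera_params(name): a dict with "fx", "fy", "cx", "cy" (pixels), "dist" ([k1, k2, p1, p2, k3] as OpenCV has them; the pictures are not rectified), "R" (3x3) and "t" (3): a world point X has camera coordinates R X + t. Camera axes: x right, y down, z forward; pixel columns grow to the right and rows downward; lengths in m; the calibration is good to about 2 mm. A picture is of the moment at which its call begins: read the wrist's pose just before it. camera_params takes no time and is no camera call; for the wrist camera it gives the pose at the moment of the call.
- ticket.sign_off(): hands the job in; it is judged then, once.
Trained networks look in the newest picture that a camera, given by its name, has taken for a name from the list of things; names that differ only in an ending like _2 or _b are one class to them, and where a whole thing is asked for, a point or a joint stands for the part that bears it (a point fixed in the world has none). Each returns a list of dicts, best first, with "score" (0 to 1); they miss things now and then, are a little off and sometimes report something else, mostly with a low value. They report only what shows in the picture. A call takes as long as a camera call. They do not tell look-alikes from the thing itself.
- boxes_of(camera, thing): "at" ([x, y, z] in m, in world coordinates, good to about 4 mm: the middle of the surface that is visible of it).
- regions_of(camera, thing): "mask" (400x640 bool, what is visible of it).
The state is a dict: "clock": time; "joint_positions": joint angles; "joint_vel": joint speeds; "joint_efforts": joint torques, N m; "tcp_pos": TCP position; "eef_rot": TCP orientation; "contact_force": force on the tool from outside, world axes, zero at the start; "moment": the same for the moment, N m; "finger_gap": finger opening in m; "grip_force": force on a finger pad.
Only numpy, scipy, OpenCV 4.12 (cv2) and the standard library are available. Lean on these libraries where they do the work, as an engineer would, in place of code of your own. Each camera call takes 0.05 s, during which the arm holds its last target. There are 200 camera calls.

## Task

Make up the two gauge-change kits for the film scanner from the loose parts lying on the bench between the robot and the trays: the tall guide roller, the film gate and the thick film core go into the long three-pocket foam tray, and the short guide roller and the thin film core into the short two-pocket tray. Stand every part upright and fully down in the pocket cut for its shape (small round pocket for a roller, large round pocket for a core, rectangular pocket for the gate); set the parts down rather than dropping them. Do not shift the loupe or the bottle of film cement that stand among the stock.

Things in the scene. Friction and masses are not known exactly. Their poses are not given: they have to be found in the camera images.
- roller_tall_mid (a point): 35 mm guide roller, bright metal, 65 mm tall: two flanges 36 mm diameter x 5 mm (foot, and upper with its top 45 mm above the foot), drum 26 mm diameter x 35 mm between them, grip cap 24 mm diameter x 20 mm on top. Loose, upright, about 0.2 kg (rollers on dark discs beyond the trays are fixed, not this one). This point is its centre, half-way up; its z axis is up as it stands.
- roller_short_mid (a point): 16 mm guide roller, bright metal, smaller than the other in height and width, 46 mm tall: foot flange 30 mm diameter x 5 mm, drum 22 mm diameter x 16 mm, upper flange 30 mm diameter x 5 mm (its top 26 mm above the foot), and on it a grip cap 20 mm diameter x 20 mm. Loose, upright, about 0.09 kg. This point is its centre, half-way up; its z axis is up as it stands. Belongs in the small round pocket of the short tray.
- core_thick_mid (a point): 35 mm film core: black plastic ring lying flat, 50 mm outside diameter, plain wall with a 26 mm bore, 35 mm high. Loose, about 0.05 kg. This point is its centre, half-way up; its z axis is up as it stands. Belongs in the large round pocket of the long tray.
- core_thin_mid (a point): 16 mm film core: black plastic ring with six short spokes round a hub, lying flat, 50 mm outside diameter, 26 mm bore, only 16 mm high. Loose, about 0.03 kg. This point is its centre, half-way up; its z axis is up as it stands. Belongs in the large round pocket of the short tray.
- film_gate_mid (a point): Film gate: aluminium block 64 mm long (along its y axis), 36 mm wide (its x axis, the width to grip), 28 mm high with the two steel edge rails that run lengthwise along its top; dark picture aperture in the middle of the top. Loose, about 0.16 kg, lies rails up. This point is its centre, half-way up; its z axis is up as it stands. Belongs in the rectangular pocket of the long tray, long side along the tray, either way round.
- tray_long: Long kit tray, fixed to the bench, 256 mm (its y axis) x 96 mm (its x axis), 11 mm high over its aluminium edging: black foam, top 10 mm above the bench, with three pockets 6 mm deep showing a grey floor 4 mm above the bench. Origin at the centre of its underside, z up. Pocket centres on the tray's y axis: small round, 52 mm diameter, at y = +78 mm; rectangular, 80 mm along y x 52 mm along x, at y = 0; large round, 68 mm diameter, at y = -84 mm.
- tray_short: Short kit tray, fixed to the bench, 170 mm (its y axis) x 96 mm (its x axis), otherwise made like the long one (foam top at 10 mm, pocket floors at 4 mm) with two pockets. Origin at the centre of its underside, z up. Pocket centres on the tray's y axis: small round, 46 mm diameter, at y = +42 mm; large round, 68 mm diameter, at y = -35 mm.
- loupe_mid (a point): Magnifying loupe, a bystander not to be shifted: clear skirt 42 mm diameter x 14 mm under a black barrel 38 mm diameter, 36 mm tall in all. This point is its centre, half-way up.
- cement_mid (a point): Small amber glass bottle of film cement with a black cap, a bystander not to be shifted: 36 mm diameter, 58 mm tall. This point is its centre, half-way up.
Not all that is in view belongs to the job. What is shaped like the part that bears roller_tall_mid but red is not meant.

How it is judged:
At the end, for the whole second after the job is handed in: Each part in its own pocket of its own tray: within 12 mm of the pocket's centre in the tray's x and y, underside within 2.5 mm of the pocket floor, upright within 0.06 rad, the gate's length within 0.35 rad of the tray's; all released and at rest (x of roller_tall_mid in the frame of tray_long between -0.012 and 0.012 m and y of roller_tall_mid in the frame of tray_long between 0.066 and 0.09 m and z of roller_tall_mid in the frame of tray_long between 0.034 and 0.039 m and angle between each of roller_tall_mid, film_gate_mid, core_thick_mid, roller_short_mid, core_thin_mid's own z axis and vertical below 0.06 rad and linear speed of each of roller_tall, film_gate, core_thick, roller_short, core_thin below 0.01 m/s and x of film_gate_mid in the frame of tray_long between -0.012 and 0.012 m and y of film_gate_mid in the frame of tray_long between -0.012 and 0.012 m and z of film_gate_mid in the frame of tray_long between 0.0155 and 0.0205 m and angle between the y axis of film_gate_mid and the y axis of tray_long, either way round below 0.35 rad and x of core_thick_mid in the frame of tray_long between -0.012 and 0.012 m and y of core_thick_mid in the frame of tray_long between -0.096 and -0.072 m and z of core_thick_mid in the frame of tray_long between 0.019 and 0.024 m and x of roller_short_mid in the frame of tray_short between -0.012 and 0.012 m and y of roller_short_mid in the frame of tray_short between 0.03 and 0.054 m and z of roller_short_mid in the frame of tray_short between 0.0245 and 0.0295 m and x of core_thin_mid in the frame of tray_short between -0.012 and 0.012 m and y of core_thin_mid in the frame of tray_short between -0.047 and -0.023 m and z of core_thin_mid in the frame of tray_short between 0.0095 and 0.0145 m); the robot touches nothing.
It fails at once if The loupe or the cement bottle is shifted by more than 25 mm or tipped over (distance of any of loupe_mid, cement_mid from where it was at the start of the episode above 0.025 m).
It fails at once if A part is dropped: it is in the air, more than 45 mm above the bench, with nothing touching it ((height (world z) of roller_tall_mid above 0.0775 m and contact force between roller_tall and anything else below 0.001 N) or (height (world z) of film_gate_mid above 0.059 m and contact force between film_gate and anything else below 0.001 N) or (height (world z) of core_thick_mid above 0.0625 m and contact force between core_thick and anything else below 0.001 N) or (height (world z) of roller_short_mid above 0.068 m and contact force between roller_short and anything else below 0.001 N) or (height (world z) of core_thin_mid above 0.053 m and contact force between core_thin and anything else below 0.001 N)).
It also fails if it takes over 104 s, if anything falls off the work surface, if the arm or the gripper's body presses on something with over 40 N, if the wrist force passes 120 N, or if a joint passes its speed limit or range.

## Working session

There is one attempt and no reset: what is moved stays moved. The work goes in short steps, Python scripts to look and compute and a tool call to move; the robot and the scene stay as the last step left them, time stands still between calls to the robot, and variables do not carry over. Pictures are saved under pics/ and viewed, at most 14 in all, crops included, and the job is handed in when it is done.

Besides the shell and the picture viewer there is one more tool, called in YAML: its name, and indented under it one key for each argument. play_rows: Moves the arm, as the interface text tells. Its arguments: {"type":"object","properties":{"commands":{"type":"array","items":{"type":"array"}},"squeeze":{"type":"number"}},"required":["commands"]}

```bash
mkdir -p pics; ls
python3 - <<'E'
from cell import telemetry, camera, camera_params, boxes_of, ctrl
import cv2
s=telemetry.state(); print({k:s[k] for k in('clock','tcp_pos','eef_rot','finger_gap')}, ctrl.pinch_z)
for c in('scene','top'):
    im,d=camera(c); cv2.imwrite(f'pics/{c}0.png',im)
    p=camera_params(c); print(c,p['fx'],p['t'],p['R'])
    if c=='top':
        for n in ['roller_tall_mid','roller_short_mid','core_thick_mid','core_thin_mid','film_gate_mid','tray_long','tray_short','loupe_mid','cement_mid']:
            print(n,[([round(float(v),3) for v in b['at']],round(float(b['score']),2)) for b in boxes_of(c,n)])
E
```

```text
pics
{'clock': 0.0, 'tcp_pos': array([0.22402015, 0.58291356, 0.23043086]), 'eef_rot': array([ 1.82380283e-01,  9.83227653e-01, -8.88934832e-04, -1.57494529e-04]), 'finger_gap': 0.08539040381320451} 0.0187
scene 420.45566056753734 [-0.37194999 -0.19985534  1.4673641 ] [[ 0.69344425  0.72047748  0.00687564]
 [ 0.46891918 -0.44403845 -0.76350812]
 [-0.54703736  0.53267444 -0.64576162]]
top 447.78741163460774 [0.01763258 0.49942999 1.07225859] [[-0.01733378 -0.99970397 -0.01707395]
 [-0.99775463  0.01839984 -0.06439828]
 [ 0.06469337  0.01591935 -0.9977782 ]]
roller_tall_mid [([0.41, -0.365, 0.043], 0.62), ([0.642, -0.17, 0.011], 0.62), ([0.492, -0.381, 0.04], 0.53)]
roller_short_mid [([0.376, -0.26, 0.029], 0.43)]
core_thick_mid [([0.512, 0.382, 0.033], 0.71), ([0.495, -0.381, 0.046], 0.53), ([0.376, -0.263, 0.026], 0.35)]
core_thin_mid [([0.45, -0.002, 0.014], 0.57)]
film_gate_mid [([0.458, 0.138, 0.023], 0.85), ([0.389, 0.248, 0.036], 0.31)]
tray_long [([0.637, 0.151, 0.012], 0.75)]
tray_short [([0.642, -0.17, 0.016], 0.64)]
loupe_mid []
cement_mid [([0.451, -0.148, 0.059], 0.58)]
```

View pics/top0.png

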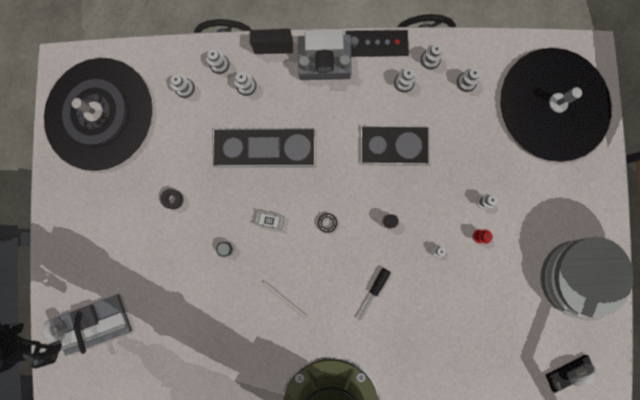

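View pics/scene0.png

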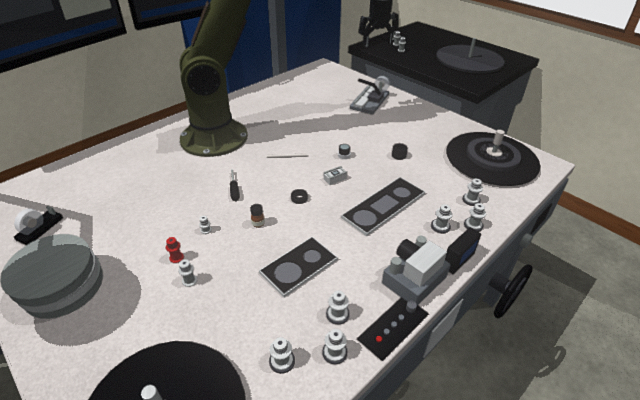

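The top view shows the thick core at (172,199), gate (268,219), thin core (326,222), short roller (440,251) and tall roller (488,201). The things to avoid are the loupe (224,248), cement bottle (390,220) and red roller (483,237). Both trays have their small pocket on the +y (left) side. Next I'll measure from depth and colour.

```bash
cat > h.py <<'E'
import numpy as np, cv2
from scipy.spatial.transform import Rotation as Rn
from cell import telemetry, camera, camera_params
def world(p,uv,depth=None,z=None):
    K=np.array([[p['fx'],0,p['cx']],[0,p['fy'],p['cy']],[0,0,1.]])
    r=cv2.undistortPoints(np.array(uv,float).reshape(-1,1,2),K,np.array(p['dist'],float)).reshape(-1,2)
    r=np.c_[r,np.ones(len(r))]; R=np.array(p['R']);t=np.array(p['t'])
    c=-R.T@t; w=r@R
    s=np.asarray(depth).reshape(-1) if z is None else (z-c[2])/w[:,2]
    return c+w*s[:,None]
E
python3 - <<'E'
from h import *
p=camera_params('top'); im,d=camera('top')
v,u=np.mgrid[0:400,0:640]
W=world(p,np.c_[u.ravel(),v.ravel()],d.ravel()).reshape(400,640,3)
print('bench z',np.median(W[170:185,200:420,2]))
for n,(cu,cv_) in dict(thick=(172,199),loupe=(224,248),gate=(268,219),thin=(326,222),cement=(390,220),short=(440,251),tall=(488,201),red=(483,237)).items():
    w=W[cv_-22:cv_+22,cu-22:cu+22].reshape(-1,3); top=np.percentile(w[:,2],99.5)
    m=w[w[:,2]>0.008]; t=w[w[:,2]>top-.006]
    f=lambda q:((q[:,:2].max(0)+q[:,:2].min(0))/2).round(3)
    print(n,'top',top.round(3),'body',f(m),np.ptp(m[:,:2],0).round(3),'topc',f(t),t[:,:2].mean(0).round(3),len(t))
    if n=='gate': print(cv2.minAreaRect((m[:,:2]*1000).astype(np.float32)))
g=im.max(2)
for n,(a,b) in dict(long=(205,322),short=(352,436)).items():
    m=(g[120:172,a:b]<75).astype(np.uint8); c=max(cv2.findContours(m,0,1)[0],key=cv2.contourArea)
    q=world(p,c.reshape(-1,2)+[a,120],z=.010)
    print(n,cv2.minAreaRect((q[:,:2]*1000).astype(np.float32)))
    m=(im[120:172,a:b].max(2)<75).astype(np.uint8)
    cs,hh=cv2.findContours(m,cv2.RETR_CCOMP,1)
    for c,h in zip(cs,hh[0]):
        if h[3]>=0 and cv2.contourArea(c)>50:
            q=world(p,c.reshape(-1,2)+[a,120],z=.008); print('  pocket',((q.max(0)+q.min(0))/2).round(3),np.ptp(q,0).round(3))
E
```

```text
bench z -0.000835542161012115
thick top 0.039 body [0.484 0.2  ] [0.11  0.418] topc [0.484 0.2  ] [0.51  0.365] 190
loupe top 0.385 body [0.399 0.13 ] [0.061 0.278] topc [ 0.429 -0.009] [ 0.429 -0.009] 10
gate top 1.102 body [0.454 0.083] [0.05  0.184] topc [ 0.429 -0.009] [ 0.429 -0.009] 16
((443.7933654785156, 82.8808822631836), (185.04632568359375, 35.47256088256836), 77.83515930175781)
thin top 0.019 body [0.449 0.001] [0.046 0.049] topc [0.449 0.001] [0.449 0.002] 139
cement top 0.061 body [ 0.448 -0.087] [0.037 0.157] topc [ 0.447 -0.087] [ 0.449 -0.144] 148
short top 0.048 body [ 0.395 -0.144] [0.069 0.271] topc [ 0.398 -0.143] [ 0.38  -0.242] 61
tall top 1.102 body [ 0.47  -0.205] [0.082 0.393] topc [ 0.429 -0.009] [ 0.429 -0.009] 13
red top 0.068 body [ 0.411 -0.197] [0.037 0.378] topc [ 0.414 -0.196] [ 0.412 -0.324] 65
long ((639.7207641601562, 156.065673828125), (247.45046997070312, 86.5788803100586), 89.20339965820312)
  pocket [0.639 0.157 0.008] [0.057 0.08  0.   ]
  pocket [0.641 0.233 0.008] [0.056 0.053 0.   ]
  pocket [0.637 0.072 0.008] [0.07 0.07 0.  ]
short ((638.636962890625, -170.11569213867188), (159.16587829589844, 87.40444946289062), 87.78894805908203)
  pocket [ 0.639 -0.126  0.008] [0.048 0.045 0.   ]
  pocket [ 0.637 -0.204  0.008] [0.07  0.068 0.   ]
```

Run:
```python
from h import *
p=camera_params('top'); im,d=camera('top')
v,u=np.mgrid[0:400,0:640]
W=world(p,np.c_[u.ravel(),v.ravel()],d.ravel()).reshape(400,640,3)
W[(d<=0.5)]=np.nan
for n,(cu,cv_,H) in dict(thick=(172,199,.035),loupe=(224,248,.036),gate=(268,219,.028),thin=(326,222,.016),cement=(390,220,.058),short=(440,251,.046),tall=(488,201,.065),red=(483,237,.065)).items():
    w=W[cv_-17:cv_+17,cu-20:cu+20].reshape(-1,3); w=w[np.isfinite(w[:,0])]
    m=w[(w[:,2]>0.008)&(w[:,2]<.08)]; t=m[abs(m[:,2]-H)<.006]
    f=lambda q:((q[:,:2].max(0)+q[:,:2].min(0))/2).round(3)
    print(n,'body',f(m),np.ptp(m[:,:2],0).round(3),'top',f(t),np.ptp(t[:,:2],0).round(3),t.mean(0).round(3),len(t))
    if n=='gate': print(cv2.minAreaRect((m[:,:2]*1000).astype(np.float32)))
cv2.imwrite('pics/gate.png',cv2.resize(im[180:280,150:500],None,fx=2.2,fy=2.2,interpolation=cv2.INTER_CUBIC))
```

```text
thick body [0.514 0.384] [0.049 0.053] top [0.514 0.385] [0.049 0.053] [0.514 0.384 0.034] 257
loupe body [0.389 0.249] [0.042 0.04 ] top [0.39 0.25] [0.036 0.037] [0.389 0.25  0.035] 198
gate body [0.456 0.141] [0.047 0.068] top [0.456 0.141] [0.047 0.068] [0.456 0.142 0.026] 325
((456.50531005859375, 141.86964416503906), (64.57356262207031, 35.48463821411133), 77.83724212646484)
thin body [0.449 0.001] [0.046 0.049] top [0.449 0.001] [0.046 0.049] [0.449 0.001 0.015] 159
cement body [ 0.449 -0.148] [0.034 0.034] top [ 0.45 -0.15] [0.031 0.031] [ 0.45  -0.15   0.057] 160
short body [ 0.375 -0.266] [0.029 0.027] top [ 0.375 -0.267] [0.017 0.021] [ 0.375 -0.266  0.045] 61
tall body [ 0.494 -0.386] [0.034 0.032] top [ 0.494 -0.387] [0.021 0.02 ] [ 0.494 -0.388  0.063] 77
red body [ 0.409 -0.372] [0.033 0.032] top [ 0.409 -0.374] [0.019 0.021] [ 0.409 -0.373  0.063] 73
```

View pics/gate.png

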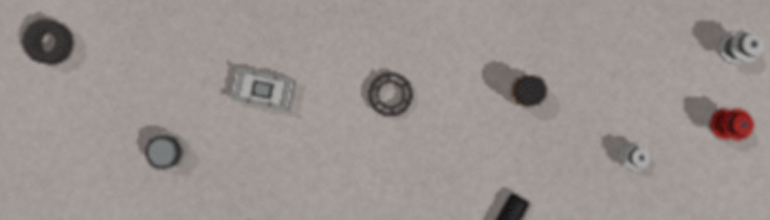

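Everything agrees with the given heights and sizes. I'll go above the thick core first, turning the tool so the fingers close along world x.

play_rows:
  commands:
    - [[0,0,1.204],[-0.342,-0.0816,0.05],-0.6]
    - [[0,0,1.204],[-0.342,-0.0816,0.1],-0.6]
    - [[0,0,1.204],[-0.342,-0.0816,0.1],-0.6]
    - [[0,0,1.204],[-0.342,-0.0816,0.1],-0.6]
    - [[0,0,1.204],[-0.342,-0.0816,0.1],-0.6]
    - [[0,0,1.204],[-0.342,-0.0816,0.1],-0.6]
    - [[0,0,1.204],[-0.342,-0.0816,0.1],-0.6]
    - [[0,0,1.204],[-0.342,-0.0816,0.1],-0.6]
  squeeze: 30

```text
clock: 1.65
tcp_pos: [0.5143, 0.3844, 0.131]
eef_rot: [0.707, 0.707, -0.0, -0.0]
contact_force: [-0.0, 1.6, 0.9]
finger_gap: 0.0684
grip_force: 0.0
```

```bash
cat > look.py <<'E'
from h import *
import sys
s=telemetry.state(); print(s['clock'],s['tcp_pos'].round(4),s['finger_gap'].round(4), 'x',Rn.from_quat(s['eef_rot']).as_matrix().round(3).tolist())
p=camera_params('wrist'); im,d=camera('wrist'); cv2.imwrite(sys.argv[1],im)
v,u=np.mgrid[0:400,0:640]
W=world(p,np.c_[u.ravel(),v.ravel()],d.ravel()); g=(d.ravel()>.05); H=float(sys.argv[2]); c=np.array(eval(sys.argv[3]))
m=W[g&(abs(W[:,2]-H)<.004)&(np.hypot(*(W[:,:2]-c).T)<.05)]
if len(m): print(len(m),((m.max(0)+m.min(0))/2).round(4),np.ptp(m,0).round(4),m.mean(0).round(4)); print(cv2.minAreaRect((m[:,:2]*1000).astype(np.float32)))
E
python3 look.py pics/w1.png .035 "(.514,.384)"
```

```text
Traceback (most recent call last):
  File "look.py", line 3, in <module>
    s=telemetry.state(); print(s['clock'],s['tcp_pos'].round(4),s['finger_gap'].round(4), 'x',Rn.from_quat(s['eef_rot']).as_matrix().round(3).tolist())
                                                                ^^^^^^^^^^^^^^^^^^^^^
AttributeError: 'float' object has no attribute 'round'
```

```bash
sed -i "s/s\['finger_gap'\].round(4)/s['finger_gap']/; s/.as_matrix().round(3).tolist()/.as_matrix()[:2,:2].round(3).tolist()/" look.py
python3 look.py pics/w1.png .035 "(.514,.384)"
```

```text
1.65 [0.5143 0.3844 0.131 ] 0.06840334019912778 x [[0.0, 1.0], [1.0, -0.0]]
1957 [0.5134 0.3846 0.0343] [0.049  0.049  0.0066] [0.5137 0.3853 0.035 ]
((513.72607421875, 384.6157531738281), (48.91791534423828, 48.940589904785156), 6.5335588455200195)
```

View pics/w1.png

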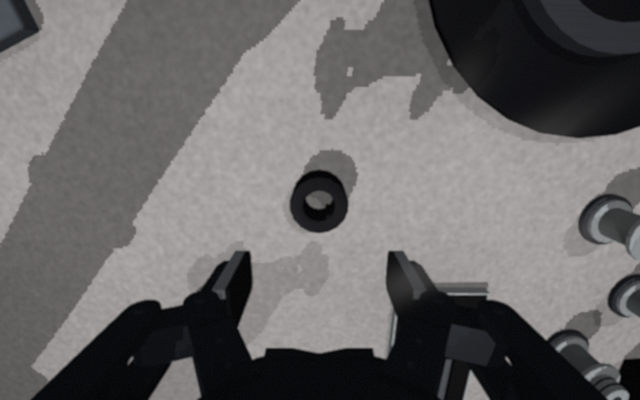

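The wrist view shows the core at (320,202), midway between the fingers. It agrees with the top-camera fix to about 1 mm, so I'll rely on the top-camera positions from here.

play_rows:
  commands:
    - [[0,0,0],[0,0,0.06],-0.6]
    - [[0,0,0],[0,0,0.1],-0.6]
    - [[0,0,0],[0,0,0.119],-0.6]
    - [[0,0,0],[0,0,0.119],-0.6]
    - [[0,0,0],[0,0,0.119],1]
    - [[0,0,0],[0,0,0.119],1]
    - [[0,0,0],[0,0,0.119],1]
    - [[0,0,0],[0,0,0.119],1]
  squeeze: 30

```text
clock: 2.7
tcp_pos: [0.5152, 0.3855, 0.0144]
eef_rot: [0.707, 0.707, 0.002, 0.0]
contact_force: [-0.9, -0.1, 7.4]
finger_gap: 0.0492
grip_force: 31.6
```

play_rows:
  commands:
    - [[0,0,0],[0,0,-0.03],1]
    - [[0,0,0],[-0.03,0.012,-0.06],1]
    - [[0,0,0],[-0.312,0.122,-0.06],1]
    - [[0,0,0],[-0.312,0.122,-0.06],1]
    - [[0,0,0],[-0.312,0.122,-0.06],1]
    - [[0,0,0],[-0.312,0.122,-0.06],1]
    - [[0,0,0],[-0.312,0.122,-0.06],1]
    - [[0,0,0],[-0.312,0.122,-0.06],1]

```text
clock: 3.7
tcp_pos: [0.638, 0.0651, 0.0732]
eef_rot: [0.71, 0.704, -0.0, 0.002]
contact_force: [0.2, 1.2, -0.7]
finger_gap: 0.0494
grip_force: 31.5
```

play_rows:
  commands:
    - [[0,0,0],[0,0,0],1]
    - [[0,0,0],[0,0,0.03],1]
    - [[0,0,0],[0,0,0.046],1]
    - [[0,0,0],[0,0,0.052],1]
    - [[0,0,0],[0,0,0.055],1]
    - [[0,0,0],[0,0,0.055],1]

```text
clock: 4.45
tcp_pos: [0.6362, 0.0734, 0.0184]
eef_rot: [0.707, 0.707, 0.0, 0.0]
contact_force: [-1.9, 0.7, 3.8]
finger_gap: 0.0494
grip_force: 31.8
```

play_rows:
  commands:
    - [[0,0,0],[0,0,0],-0.5]
    - [[0,0,0],[0,0,0],-0.5]
    - [[0,0,0],[0,0,-0.01],-0.5]
    - [[0,0,0],[0,0,-0.07],-0.5]
    - [[0,0,0.213],[0.069,-0.18,-0.08],-0.5]
    - [[0,0,0.213],[0.069,-0.18,-0.08],-0.5]
    - [[0,0,0.213],[0.069,-0.18,-0.08],-0.5]
    - [[0,0,0.213],[0.069,-0.18,-0.08],-0.5]

```text
clock: 5.45
tcp_pos: [0.4519, 0.1432, 0.0981]
eef_rot: [0.777, 0.63, -0.001, -0.001]
contact_force: [0.6, -0.3, -0.3]
finger_gap: 0.0639
grip_force: 0.0
```

```bash
python3 look.py pics/w2.png .027 "(.456,.142)"
```

```text
5.45 [0.4519 0.1432 0.0981] 0.06388134331097967 x [[0.207, 0.978], [0.978, -0.207]]
3761 [0.4567 0.1413 0.0265] [0.0479 0.0693 0.0071] [0.4568 0.143  0.0259]
((456.4080505371094, 141.24749755859375), (64.2207260131836, 36.126705169677734), 77.56256103515625)
```

View pics/w2.png

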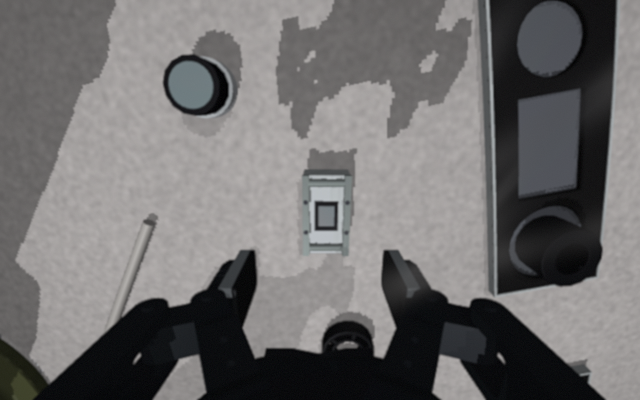

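The gate at (327,213) is aligned between the fingers, and the thick core is in its pocket at (568,250). Going down to grip the gate.

play_rows:
  commands:
    - [[0,0,0],[0,0,0.05],-0.5]
    - [[0,0,0],[0,0,0.08],-0.5]
    - [[0,0,0],[0,0,0.087],-0.5]
    - [[0,0,0],[0,0,0.087],-0.5]
    - [[0,0,0],[0,0,0.087],1]
    - [[0,0,0],[0,0,0.087],1]
    - [[0,0,0],[0,0,0.087],1]
    - [[0,0,0],[0,0,0.087],1]
  squeeze: 40

```text
clock: 6.5
tcp_pos: [0.457, 0.1417, 0.0115]
eef_rot: [0.778, 0.628, 0.001, 0.0]
contact_force: [-0.3, -0.9, 6.5]
finger_gap: 0.0351
grip_force: 40.2
```

Run:
```python
from h import *
p=camera_params('top'); im,d=camera('top')
v,u=np.mgrid[0:400,0:640]
W=world(p,np.c_[u.ravel(),v.ravel()],d.ravel()); g=d.ravel()>.5
m=W[g&(abs(W[:,2]-.039)<.005)&(np.hypot(*(W[:,:2]-[.637,.072]).T)<.045)]
print(len(m),((m.max(0)+m.min(0))/2).round(4),np.ptp(m,0).round(4),m.mean(0).round(4))
```

```text
244 [0.6362 0.0724 0.0386] [0.0498 0.0486 0.0092] [0.636  0.0725 0.0379]
```

play_rows:
  commands:
    - [[0,0,0],[0,0,-0.025],1]
    - [[0,0,0],[0.01,0.03,-0.05],1]
    - [[0,0,-0.2],[0.052,0.176,-0.05],1]
    - [[0,0,-0.2],[0.052,0.176,-0.05],1]
    - [[0,0,-0.2],[0.052,0.176,-0.05],1]
    - [[0,0,-0.2],[0.052,0.176,-0.05],1]
    - [[0,0,-0.2],[0.052,0.176,-0.05],1]
    - [[0,0,-0.2],[0.052,0.176,-0.03],1]

```text
clock: 7.55
tcp_pos: [0.6391, 0.1556, 0.0419]
eef_rot: [0.712, 0.703, 0.001, 0.001]
contact_force: [-0.0, 0.4, -1.9]
finger_gap: 0.0351
grip_force: 41.1
```

play_rows:
  commands:
    - [[0,0,0],[0,0,0.015],1]
    - [[0,0,0],[0,0,0.022],1]
    - [[0,0,0],[0,0,0.025],1]
    - [[0,0,0],[0,0,0.0255],1]

```text
clock: 8.05
tcp_pos: [0.6386, 0.1552, 0.0156]
eef_rot: [0.712, 0.703, -0.0, -0.0]
contact_force: [-5.0, -0.3, 6.6]
finger_gap: 0.0351
grip_force: 42.0
```

play_rows:
  commands:
    - [[0,0,0],[0,0,0],-0.5]
    - [[0,0,0],[0,0,0],-0.5]
    - [[0,0,0],[0,0,-0.01],-0.5]
    - [[0,0,0],[0,0,-0.07],-0.5]
    - [[0,0,-0.013],[-0.1575,-0.188,-0.08],-0.5]
    - [[0,0,-0.013],[-0.1575,-0.188,-0.08],-0.5]
    - [[0,0,-0.013],[-0.1575,-0.188,-0.08],-0.5]
    - [[0,0,-0.013],[-0.1575,-0.188,-0.08],-0.5]

```text
clock: 9.05
tcp_pos: [0.4478, -0.0012, 0.0957]
eef_rot: [0.707, 0.707, 0.0, 0.001]
contact_force: [-0.3, -0.9, -0.2]
finger_gap: 0.0642
grip_force: 0.0
```

```bash
python3 look.py pics/w3.png .016 "(.449,.001)"
```

```text
9.05 [ 0.4478 -0.0012  0.0957] 0.06422507447215124 x [[0.0, 1.0], [1.0, -0.0]]
1652 [0.4487 0.0007 0.0151] [0.0489 0.0491 0.0063] [0.4487 0.0011 0.0157]
((448.67523193359375, 0.6271171569824219), (48.85449981689453, 49.03573226928711), 1.4259891510009766)
```

View pics/w3.png

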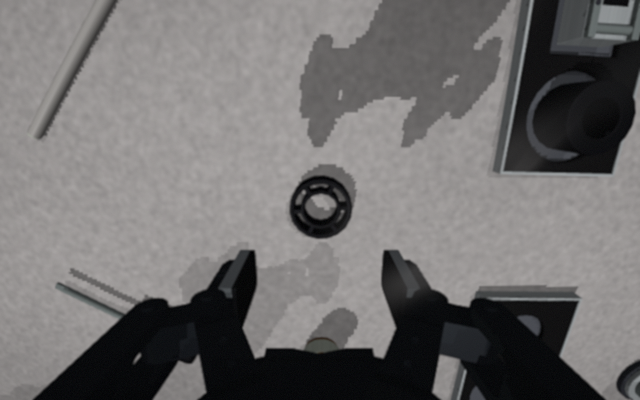

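Thin core at (321,207) is centred; going down.

play_rows:
  commands:
    - [[0,0,0],[0,0,0.05],-0.5]
    - [[0,0,0],[0,0,0.08],-0.5]
    - [[0,0,0],[0,0,0.089],-0.5]
    - [[0,0,0],[0,0,0.089],-0.5]
    - [[0,0,0],[0,0,0.089],1]
    - [[0,0,0],[0,0,0.089],1]
    - [[0,0,0],[0,0,0.089],1]
    - [[0,0,0],[0,0,0.089],1]
  squeeze: 25

```text
clock: 10.1
tcp_pos: [0.4499, 0.0002, 0.0071]
eef_rot: [0.707, 0.707, 0.001, 0.001]
contact_force: [-1.5, 0.5, 7.6]
finger_gap: 0.0484
grip_force: 25.5
```

play_rows:
  commands:
    - [[0,0,0],[0,0,-0.025],1]
    - [[0,0,0],[-0.01,0.03,-0.05],1]
    - [[0,0,0],[-0.2055,0.188,-0.05],1]
    - [[0,0,0],[-0.2055,0.188,-0.05],1]
    - [[0,0,0],[-0.2055,0.188,-0.05],1]
    - [[0,0,0],[-0.2055,0.188,-0.05],1]
    - [[0,0,0],[-0.2055,0.188,-0.05],1]
    - [[0,0,0],[-0.2055,0.188,-0.03],1]

```text
clock: 11.1
tcp_pos: [0.6381, -0.2059, 0.0373]
eef_rot: [0.707, 0.707, 0.001, 0.001]
contact_force: [0.3, 0.6, -0.3]
finger_gap: 0.0485
grip_force: 26.1
```

play_rows:
  commands:
    - [[0,0,0],[0,0,0.015],1]
    - [[0,0,0],[0,0,0.022],1]
    - [[0,0,0],[0,0,0.025],1]
    - [[0,0,0],[0,0,0.026],1]

```text
clock: 11.6
tcp_pos: [0.6367, -0.2047, 0.0111]
eef_rot: [0.707, 0.707, -0.0, -0.0]
contact_force: [-5.3, 3.0, 14.0]
finger_gap: 0.0482
grip_force: 27.2
```

play_rows:
  commands:
    - [[0,0,0],[0,0,0],-0.5]
    - [[0,0,0],[0,0,0],-0.5]
    - [[0,0,0],[0,0,-0.01],-0.5]
    - [[0,0,0],[0,0,-0.07],-0.2]
    - [[0,0,0],[-0.062,-0.262,-0.09],0]
    - [[0,0,0],[-0.062,-0.262,-0.09],0]
    - [[0,0,0],[-0.062,-0.262,-0.09],0]
    - [[0,0,0],[-0.062,-0.262,-0.09],0]

```text
clock: 12.6
tcp_pos: [0.3929, -0.2634, 0.0993]
eef_rot: [0.707, 0.707, 0.0, 0.001]
contact_force: [-0.4, -1.2, 0.6]
finger_gap: 0.0428
grip_force: 0.0
```

play_rows:
  commands:
    - [[0,0,0],[0,0,0],0]
    - [[0,0,0],[0,0,0],0]

```text
clock: 12.85
tcp_pos: [0.3956, -0.2632, 0.0992]
eef_rot: [0.707, 0.707, 0.0, 0.001]
contact_force: [0.3, -0.0, -0.3]
finger_gap: 0.0425
grip_force: 0.0
```

```bash
python3 look.py pics/w4.png .046 "(.375,-.267)"
```

```text
12.85 [ 0.3956 -0.2632  0.0992] 0.04250733779836253 x [[0.0, 1.0], [1.0, -0.0]]
591 [ 0.3755 -0.2676  0.0452] [0.019  0.0194 0.0064] [ 0.3754 -0.2669  0.0459]
((375.31640625, -267.6235046386719), (19.0024471282959, 18.848012924194336), 20.00821304321289)
```

View pics/w4.png

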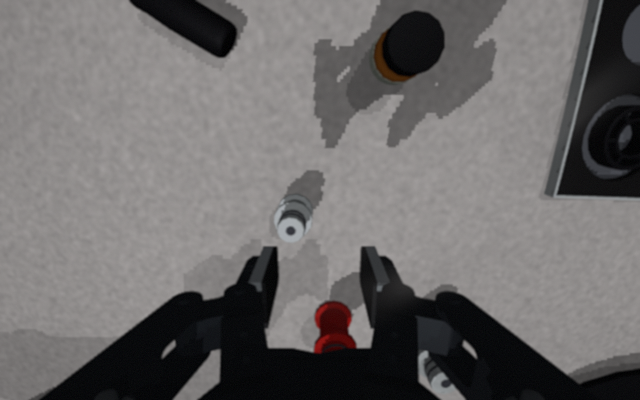

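The short roller's cap shows at (291,230), and the travel ended about 20 mm short in x. I'll correct that while descending.

play_rows:
  commands:
    - [[0,0,0],[-0.0045,-0.02,0.0],0]
    - [[0,0,0],[-0.0045,-0.02,0.02],0]
    - [[0,0,0],[-0.0045,-0.02,0.055],0]
    - [[0,0,0],[-0.0045,-0.02,0.07],0]
    - [[0,0,0],[-0.0045,-0.02,0.07],0]
    - [[0,0,0],[-0.0045,-0.02,0.07],1]
    - [[0,0,0],[-0.0045,-0.02,0.07],1]
    - [[0,0,0],[-0.0045,-0.02,0.07],1]
  squeeze: 30

```text
clock: 13.9
tcp_pos: [0.3748, -0.2675, 0.0289]
eef_rot: [0.707, 0.707, 0.0, 0.001]
contact_force: [-0.0, 1.2, 1.6]
finger_gap: 0.0189
grip_force: 29.5
```

play_rows:
  commands:
    - [[0,0,0],[0,0,0],1]
    - [[0,0,0],[0,0,0],1]

```text
clock: 14.15
tcp_pos: [0.3749, -0.2675, 0.0288]
eef_rot: [0.707, 0.707, 0.0, 0.001]
contact_force: [0.0, 0.1, 7.0]
finger_gap: 0.0185
grip_force: 30.1
```

play_rows:
  commands:
    - [[0,0,0],[0,0,-0.04],1]
    - [[0,0,0],[0,0.02,-0.09],1]
    - [[0,0,0],[0.02,0.08,-0.1],1]
    - [[0,0,0],[0.1405,0.2635,-0.1],1]
    - [[0,0,0],[0.1405,0.2635,-0.1],1]
    - [[0,0,0],[0.1405,0.2635,-0.1],1]
    - [[0,0,0],[0.1405,0.2635,-0.1],1]
    - [[0,0,0],[0.1405,0.2635,-0.1],1]

```text
clock: 15.15
tcp_pos: [0.6397, -0.1233, 0.1273]
eef_rot: [0.705, 0.709, 0.001, -0.001]
contact_force: [-0.3, 0.1, -1.0]
finger_gap: 0.0186
grip_force: 29.6
```

play_rows:
  commands:
    - [[0,0,0],[0,0,0],1]
    - [[0,0,0],[0,0,0],1]

```text
clock: 15.4
tcp_pos: [0.6369, -0.1283, 0.1284]
eef_rot: [0.708, 0.706, -0.001, -0.0]
contact_force: [0.2, -0.1, -1.3]
finger_gap: 0.0186
grip_force: 29.6
```

play_rows:
  commands:
    - [[0,0,0],[0,0,0.05],1]
    - [[0,0,0],[0,0,0.08],1]
    - [[0,0,0],[0,0,0.09],1]
    - [[0,0,0],[0,0,0.094],1]
    - [[0,0,0],[0,0,0.0955],1]
    - [[0,0,0],[0,0,0.0955],1]

```text
clock: 16.15
tcp_pos: [0.6386, -0.127, 0.0339]
eef_rot: [0.707, 0.707, 0.0, 0.001]
contact_force: [-0.7, 0.1, -0.6]
finger_gap: 0.0187
grip_force: 29.7
```

play_rows:
  commands:
    - [[0,0,0],[0,0,0.001],1]
    - [[0,0,0],[0,0,0.0015],1]
    - [[0,0,0],[0,0,0.0015],0]
    - [[0,0,0],[0,0,0.0015],0]
    - [[0,0,0],[0,0,0],0]
    - [[0,0,0],[0,0,-0.05],0]
    - [[0,0,0],[0,0,-0.1],0]
    - [[0,0,0],[0,0,-0.1],0]

```text
clock: 17.15
tcp_pos: [0.6406, -0.1273, 0.1374]
eef_rot: [0.707, 0.707, 0.002, 0.003]
contact_force: [-0.1, -0.7, -0.3]
finger_gap: 0.0428
grip_force: 0.0
```

play_rows:
  commands:
    - [[0,0,0],[-0.261,-0.1445,0.02],0]
    - [[0,0,0],[-0.261,-0.1445,0.02],0]
    - [[0,0,0],[-0.261,-0.1445,0.02],0]
    - [[0,0,0],[-0.261,-0.1445,0.02],0]
    - [[0,0,0],[-0.261,-0.1445,0.02],0]
    - [[0,0,0],[-0.261,-0.1445,0.02],0]
    - [[0,0,0],[-0.261,-0.1445,0.02],0]
    - [[0,0,0],[-0.261,-0.1445,0.02],0]

```text
clock: 18.15
tcp_pos: [0.4946, -0.3859, 0.1126]
eef_rot: [0.706, 0.708, 0.0, -0.0]
contact_force: [0.6, 0.3, -0.6]
finger_gap: 0.0428
grip_force: 0.0
```

```bash
python3 look.py pics/w5.png .065 "(.494,-.388)"
```

```text
18.15 [ 0.4946 -0.3859  0.1126] 0.04279151117199672 x [[-0.003, 1.0], [1.0, 0.003]]
893 [ 0.4939 -0.3886  0.0641] [0.0235 0.0237 0.006 ] [ 0.494  -0.3879  0.065 ]
((494.0185241699219, -388.53790283203125), (23.06485366821289, 23.121665954589844), 74.7943115234375)
```

View pics/w5.png

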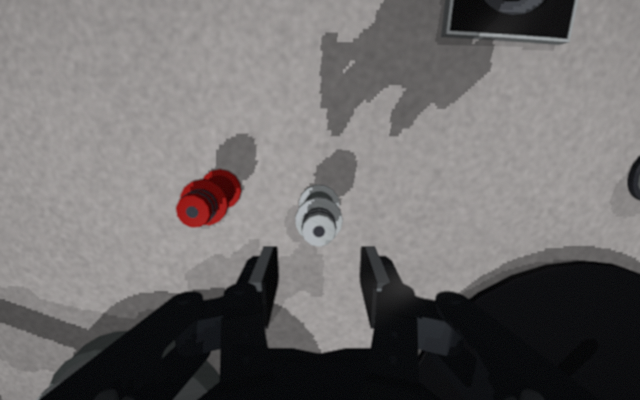

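The bright tall roller's cap is at (319,230), centred, and the red one at (195,207) is clear of the fingers. Gripping the cap.

play_rows:
  commands:
    - [[0,0,0],[0,0,0],0]
    - [[0,0,0],[0,0,0.03],0]
    - [[0,0,0],[0,0,0.055],0]
    - [[0,0,0],[0,0,0.064],0]
    - [[0,0,0],[0,0,0.064],0]
    - [[0,0,0],[0,0,0.064],1]
    - [[0,0,0],[0,0,0.064],1]
    - [[0,0,0],[0,0,0.064],1]
  squeeze: 50

```text
clock: 19.2
tcp_pos: [0.4943, -0.3883, 0.05]
eef_rot: [0.707, 0.707, 0.0, 0.001]
contact_force: [0.1, 0.1, 5.9]
finger_gap: 0.0219
grip_force: 49.2
```

play_rows:
  commands:
    - [[0,0,0],[0,0,0],1]
    - [[0,0,0],[0,0,0],1]

```text
clock: 19.45
tcp_pos: [0.4943, -0.3882, 0.05]
eef_rot: [0.707, 0.707, 0.0, 0.001]
contact_force: [0.6, 0.8, 5.8]
finger_gap: 0.022
grip_force: 49.2
```

play_rows:
  commands:
    - [[0,0,0],[0,0,-0.03],1]
    - [[0,0,0],[0,0,-0.07],1]
    - [[0,0,0],[0.02,0.005,-0.1],1]
    - [[0,0,0],[0.06,0.015,-0.1],1]
    - [[0,0,0],[0.11,0.027,-0.1],1]
    - [[0,0,0],[0.16,0.04,-0.1],1]
    - [[0,0,0],[0.21,0.055,-0.1],1]
    - [[0,0,0],[0.26,0.07,-0.1],1]

```text
clock: 20.45
tcp_pos: [0.5635, -0.1263, 0.1488]
eef_rot: [0.707, 0.707, -0.0, -0.0]
contact_force: [1.4, 0.2, -1.6]
finger_gap: 0.022
grip_force: 49.4
```

play_rows:
  commands:
    - [[0,0,0],[0.05,0.0105,0],1]
    - [[0,0,0],[0.1,0.021,0],1]
    - [[0,0,0],[0.15,0.032,0],1]
    - [[0,0,0],[0.2,0.042,0],1]
    - [[0,0,0],[0.25,0.053,0],1]
    - [[0,0,0],[0.3,0.064,0],1]
    - [[0,0,0],[0.34,0.072,0],1]
    - [[0,0,0],[0.362,0.0765,0],1]

```text
clock: 21.45
tcp_pos: [0.6394, 0.237, 0.1483]
eef_rot: [0.706, 0.708, -0.0, -0.001]
contact_force: [-0.6, -1.3, -2.1]
finger_gap: 0.022
grip_force: 49.3
```

play_rows:
  commands:
    - [[0,0,0],[0,0,0],1]
    - [[0,0,0],[0,0,0],1]

```text
clock: 21.7
tcp_pos: [0.6402, 0.2315, 0.1487]
eef_rot: [0.708, 0.706, -0.001, 0.001]
contact_force: [0.5, -0.2, -1.8]
finger_gap: 0.0219
grip_force: 49.3
```

Now lower it to TCP z ≈ 0.054.

play_rows:
  commands:
    - [[0,0,0],[0,0,0.04],1]
    - [[0,0,0],[0,0,0.075],1]
    - [[0,0,0],[0,0,0.088],1]
    - [[0,0,0],[0,0,0.093],1]
    - [[0,0,0],[0,0,0.0945],1]
    - [[0,0,0],[0,0,0.095],1]
    - [[0,0,0],[0,0,0.095],1]

```text
clock: 22.58
tcp_pos: [0.6404, 0.2344, 0.0547]
eef_rot: [0.707, 0.707, 0.001, 0.0]
contact_force: [0.3, -0.5, -0.7]
finger_gap: 0.0218
grip_force: 49.3
```

play_rows:
  commands:
    - [[0,0,0],[0,0,0.001],1]
    - [[0,0,0],[0,0,0.001],1]
    - [[0,0,0],[0,0,0.001],0]
    - [[0,0,0],[0,0,0.001],0]
    - [[0,0,0],[0,0,0],0]
    - [[0,0,0],[0,0,-0.05],0]
    - [[0,0,0],[0,0,-0.1],0]
    - [[0,0,0],[0,0,-0.13],0]

```text
clock: 23.58
tcp_pos: [0.6408, 0.2345, 0.1868]
eef_rot: [0.707, 0.707, 0.001, 0.001]
contact_force: [-0.1, -0.4, -0.3]
finger_gap: 0.0429
grip_force: 0.0
```

play_rows:
  commands:
    - [[0,0,0],[0.1,-0.2,-0.05],0]
    - [[0,0,0],[0.1,-0.2,-0.05],0]
    - [[0,0,0],[0.1,-0.2,-0.05],0]
    - [[0,0,0],[0.1,-0.2,-0.05],0]
    - [[0,0,0],[0.1,-0.2,-0.05],0]
    - [[0,0,0],[0.1,-0.2,-0.05],0]

```text
clock: 24.32
tcp_pos: [0.4407, 0.3337, 0.2339]
eef_rot: [0.707, 0.707, 0.0, 0.0]
contact_force: [0.3, -0.1, 0.8]
finger_gap: 0.0424
grip_force: 0.0
```

Run:
```python
from h import *
p=camera_params('top'); im,d=camera('top')
v,u=np.mgrid[0:400,0:640]
W=world(p,np.c_[u.ravel(),v.ravel()],d.ravel()); g=d.ravel()>.5
for n,H,c in [('thick',.039,(.637,.072)),('gate',.032,(.639,.156)),('tall',.069,(.641,.234)),('short',.050,(.639,-.128)),('thin',.020,(.637,-.205)),('loupe',.036,(.389,.25)),('cement',.058,(.45,-.149))]:
    m=W[g&(abs(W[:,2]-H)<.005)&(np.hypot(*(W[:,:2]-c).T)<.045)]
    print(n,c,H,len(m),((m.max(0)+m.min(0))/2).round(4),np.ptp(m,0).round(4),np.median(m,0).round(4))
cv2.imwrite('pics/end.png',cv2.resize(im[110:270,150:500],None,fx=2.2,fy=2.2,interpolation=cv2.INTER_CUBIC))
```

```text
thick (0.637, 0.072) 0.039 244 [0.6364 0.0725 0.039 ] [0.0496 0.0485 0.0096] [0.6357 0.0723 0.0383]
gate (0.639, 0.156) 0.032 307 [0.639  0.1558 0.0319] [0.0378 0.0644 0.0098] [0.6398 0.1554 0.0298]
tall (0.641, 0.234) 0.069 70 [0.6405 0.233  0.0684] [0.0214 0.0236 0.0074] [0.6397 0.233  0.0683]
short (0.639, -0.128) 0.05 52 [ 0.6384 -0.1277  0.0492] [0.0175 0.0168 0.0076] [ 0.6394 -0.1265  0.0492]
thin (0.637, -0.205) 0.02 156 [ 0.6426 -0.208   0.0196] [0.0604 0.054  0.0091] [ 0.635  -0.2033  0.0184]
loupe (0.389, 0.25) 0.036 191 [0.389  0.2501 0.036 ] [0.0338 0.0373 0.0097] [0.389  0.2495 0.0355]
cement (0.45, -0.149) 0.058 150 [ 0.4499 -0.1499  0.0577] [0.0305 0.0307 0.0084] [ 0.4489 -0.1491  0.057 ]
```

View pics/end.png

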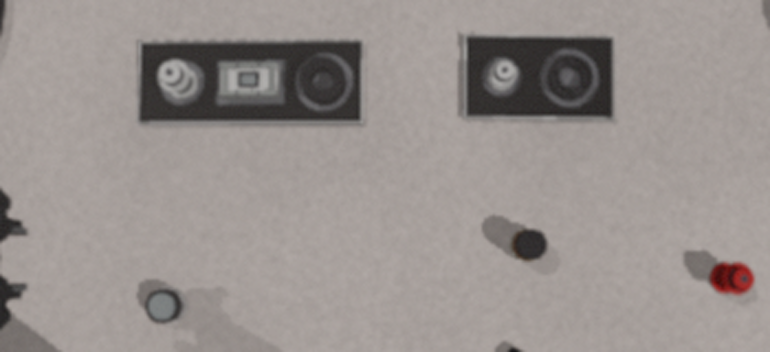

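The picture shows all five parts upright in their own pockets: tall roller (178,75), gate (248,78), thick core (322,80), short roller (503,75) and thin core (568,77). Their heights match the pocket floors, and the loupe and cement bottle haven't moved. I'm handing the job in.

```bash
python3 -c "
from cell import ticket
print(ticket.sign_off())"
```

```text
the job is handed in; nothing more can be done
None
```

I placed all five parts upright and fully down in their own pockets, with the loupe and cement bottle unmoved, and handed the job in at about 24 s of the 104 s allowed; the sign-off gave no verdict.

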